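Shut the tool case and slide its lock across

TASK

Lock up the open tool case: first slide its yellow lock grip all the way back to the unlocked stop (green mark), since the half-out bolt would block the lid; then push the lid fully shut, and slide the grip all the way across to the locked stop (red mark) so the bolt lies over the lid's steel catch. Leave the paint tin, the screwdriver and the grey tray where they are.

Things in the scene. Friction and masses are not known exactly. Their poses are not given: they have to be found in the camera images.
- case: Teal tool case, fixed. Origin: middle of the underside, on the bench. In its own axes (mm, z up) the box spans x -60 to 110, y -130 to 130, 85 high; in front of it (-x) a lock ledge spans x -115 to -60, same y, top at 60; a carrying handle on its front face reaches x -131. Painted marks on the ledge: green at y = -108 (unlocked end), red at y = 108 (locked end).
- hinge (a point): Middle of the lid's hinge line, at case (110, 0, 91) mm; the hinge line runs along case y. Axes as the case's.
- lid (a joint): Lid opening angle in rad: 0 shut (plate level), about 1.15 to 1.5 at the start (standing nearly upright), 1.7 at most. A stiff hinge: the lid stays at any angle and must be pushed all the way down; some 5 N near its free edge moves it, more at speed.
- lid_edge (a point): Middle of the lid's free edge, on its outer face (the top when shut, 97 mm above the bench). The lid is a flat plate 176 (hinge to free edge) x 264 x 12 mm; the hinge line lies at mid-thickness. Lid axes: -x from hinge to free edge, z out of the outer face, which is clear to push on.
- lock (a joint): Travel of the lock slide in m along case +y: 0 = unlocked stop (green), 0.050 = locked stop (red); starts partly across. Friction about 2.5 N, stays where left. Beyond about 0.010 its bolt blocks the lid's catch, so the lid cannot shut. With the lid fully shut the bolt passes over the catch; with the lid 6 mm or more up at its edge it jams on the catch.
- grip_top (a point): Middle of the top of the yellow lock grip, 110.5 mm above the bench, at case x -99, y -35 mm + travel; axes as the case's. The grip is 18 (x) x 14 (y) mm and stands 30 above a black carriage (16 x 30, top 81 above the bench). The steel bolt (top also 81) reaches from the grip's middle 40 mm to case +y, at case x -91.5 to -71.5.
- tin: Red paint tin, 86 mm wide, 100 mm tall, loose; origin in the middle of its underside. Leave it alone.
- driver: Screwdriver with an orange handle, 190 mm long, lying loose in front of the ledge. Leave it alone.
- tray: Grey open tray 90 x 120 x 35 mm, loose; origin in the middle of its underside. Leave it alone.
- catch (a point): Middle of the foot of the lid's steel catch, 27 x 30 x 6 mm. It hangs from the free edge at case y 15 to 45 mm, standing out 24 mm past the edge; shut, it lies on the ledge at case x -90 to -63, height 61 to 68 mm.

How it is judged (in metres and radians):
On the way, in this order (a step that is already met when the one before it is completed fails the run):
1. the lock grip is at its unlocked stop (within 4 mm) while the lid is still up (value of joint lock below 0.004 m and value of joint lid above 0.3 rad), for 0.1 s.
2. the lid is fully shut (within 0.025 rad) with the lock still unlocked (travel under 10 mm) (value of joint lid below 0.025 rad and value of joint lock below 0.01 m), for 0.1 s.
3. the lock grip is at its locked stop (within 4 mm) with the lid shut (value of joint lock above 0.046 m and value of joint lid below 0.03 rad), for 0.2 s.
At the end, for the whole second after the job is handed in: The lid is shut (within 0.03 rad) and still, the lock grip is within 4 mm of its locked stop and still, and the tin, the screwdriver and the tray are within 20 mm of where they began (all of step 3 and velocity of joint lid below 0.02 rad/s and velocity of joint lock below 0.005 m/s and distance of each of tin, driver, tray from where it was at the start of the episode below 0.02 m); the robot touches nothing.
It fails at once if the paint tin, screwdriver or tray moved more than 20 mm, or the tin tipped (distance of any of tin, driver, tray from where it was at the start of the episode above 0.02 m or angle between tin's own z axis and vertical above 0.3 rad).
It also fails if it takes over 64 s, if anything falls off the work surface, if the arm or the gripper's body presses on something with over 40 N, if the wrist force passes 120 N, or if a joint passes its speed limit or range.

ROBOT

A 6-joint arm with a two-finger parallel gripper is mounted at the origin on the work surface. World frame = base frame: x ahead of the robot, y to its left, z up, the work surface at z = 0. Lengths are in m, angles in degrees, forces in N, time in s.
With the tool pointing down it reaches from about 0.4 to 0.825 m from the base axis. Payload 7 kg.
Tool frame: the origin (TCP) lies midway between the tips of the shut fingers; the grasp point (between the pads) lies 19 mm behind it (ctrl.grasp_offset is the distance from the TCP to the grasp point, in m); z points along the fingers, x is the direction in which the jaws open and shut, and the axes are right-handed (so a half turn about z gives the same grasp; the last joint's range is limited). The gripper opens to 88 mm and grips with 3 to 60 N. Pads are 19 mm wide; open, the fingers measure 130 mm over their backs; the gripper's body (78 mm by 193 mm) begins 47 mm behind the grasp point.
Start: joints at [16.507, 20.546, 0.682, 0, -70.136, -16.507], TCP at [0.675, -0, 0.227] pointing down, gripper open.
Joint ranges: [-176.03, 176.03], [-82.01, 121.73], [-58.28, 71.71], [-173.87, 95.51], [-174.79, -0.11], [-173.66, 173.66]. Speed limits (degrees/s): [136.94, 136.94, 172.46, 180, 180, 180].

INTERFACE

Orientations are given as [roll, pitch, yaw] about the fixed x, y, z axes, in that order (R = Rz(yaw) Ry(pitch) Rx(roll)).
In Python, from plant import sensors, snapshot, order, ctrl gives the robot as it stands.
- The arm moves only by the tool send_rows, never from a script. Its argument "commands" is a list of rows, each a list of 3 entries, a list of its own where there are three numbers: the closure, from 0 (fully open) to 1 (shut), then the shift along the world's x, y, z in units of 0.25 m (1.0 is 0.25 m), then the turn, a rotation vector about the world's x, y, z in units of 360 degrees (1.0 is 360 degrees). In form: [[hand, [x, y, z], [ax, ay, az]], ...]. A call has 1 to 12 rows; each row shifts and turns the pose as measured when the row begins; what a row does not reach is not made up. A row lasts 1/10 s, in which the tool goes at most 50 mm and 8.59 degrees, less where a joint would pass 70% of its speed; a pose out of reach is approached as far as the arm can. A call with a number of a shift or a turn outside -1 to 1 is refused whole. A call with a gripper value outside its range is refused whole. The fingers move at their own pace and stop on an object; the grip force is fixed at half the most. Time passes only in rows, so rows that do not move let the fingers close. It gives the time, the measured TCP pose, the force and the opening at its end, in the units of the state.
- sensors.get_obs(): the state, without advancing time (a new reading comes with each control period).
- snapshot(name): name is "scene" or "side" or "wrist"; returns a dict with "color" (480x640x3 uint8, blue, green, red), "z_map" (480x640 float32, m along the optical axis (not along the pixel's ray), 0 where there is no reading), "mtx" (3x3 intrinsics, pixels), "xyz" and "attitude" of the camera in the world. Camera axes: x right, y down, z forward; pixel columns grow to the right and rows downward; lengths in m; the calibration is good to about 2 mm. A picture is of the moment at which its call begins.
- order.close_job(): hands the job in, once; it reports no verdict.
The state is a dict: "clock": time; "joint_pos": joint angles; "qvel": joint speeds; "tau": joint torques, N m; "tool_pos": TCP position; "orientation": TCP orientation; "force": force on the tool from outside, world axes, zero at the start; "moment": the same for the moment, N m; "opening": finger opening in m.
Only numpy, scipy, OpenCV 4.12 (cv2) and the standard library are available. Lean on these libraries where they do the work, as an engineer would, in place of code of your own. Each camera call takes 0.05 s, during which the arm holds its last target.

## Working session

There is one attempt and no reset: what is moved stays moved. The work goes in short steps, Python scripts to look and compute and a tool call to move; the robot and the scene stay as the last step left them, time stands still between calls to the robot, and variables do not carry over. Pictures are saved under pics/ and viewed, and the job is handed in when it is done.

Besides the shell and the picture viewer there is one more tool, called after "Call:" as name([rows], argument=value, ...), one row to a line, values as JSON. send_rows: Moves the arm, as the interface text tells. Its arguments: {"type":"object","properties":{"commands":{"type":"array","items":{"type":"array"}}},"required":["commands"]}

```bash
mkdir -p pics
cat > h.py <<'E'
import numpy as np, cv2
from plant import sensors, snapshot, order, ctrl
from scipy.spatial.transform import Rotation as R
E
python3 - <<'E'
from h import *
import pickle
o=sensors.get_obs(); print(o)
D={}
for n in("scene","side","wrist"):
    s=snapshot(n); D[n]=s
    cv2.imwrite(f"pics/a_{n}.png",s["color"]); print(n,s["xyz"],s["attitude"],s["mtx"].tolist())
pickle.dump(D,open("a.pkl","wb"))
E
```

```text
{'clock': 0.0, 'joint_pos': array([ 1.65065898e+01,  2.05926818e+01,  6.31533523e-01, -2.02823605e-02,
       -7.01357279e+01, -1.65085071e+01]), 'qvel': array([ 0.03779515, -0.08572453, -0.031773  ,  0.02473475,  0.10065297,
       -0.04479768]), 'tau': array([-8.00930356e-04, -5.82726967e+01,  2.93058443e+01,  6.99745238e+00,
        6.93249181e-03, -2.06530804e-04]), 'tool_pos': array([ 6.74490401e-01, -3.55893013e-05,  2.25591094e-01]), 'orientation': array([-1.79990750e+02, -9.83009443e-02,  1.79991167e+02]), 'force': array([-0.33330014, -0.67682549, -0.8243311 ]), 'moment': array([-1.34931833e-02, -4.63588825e-02,  8.38143077e-05]), 'opening': 0.08781542878436002}
scene [1.16344269 0.1551319  0.75050259] [-136.87198544    0.57148384  104.62509375] [[480.54794283411985, 0.0, 316.0516406909555], [0.0, 480.54794283411985, 235.24994639578964], [0.0, 0.0, 1.0]]
side [ 0.05442709 -0.65598606  0.77880687] [-1.30211906e+02  8.43805678e-02 -3.76232495e+01] [[543.3506843539858, 0.0, 320.41703281578793], [0.0, 543.3506843539858, 246.38693369609337], [0.0, 0.0, 1.0]]
wrist [ 0.67431081 -0.08015313  0.38274739] [ 1.62886095e+02 -1.03718185e-01  1.79951621e+02] [[350.42099295588025, 0.0, 315.98892305334994], [0.0, 350.42099295588025, 244.27252478673282], [0.0, 0.0, 1.0]]
```

View pics/a_scene.png

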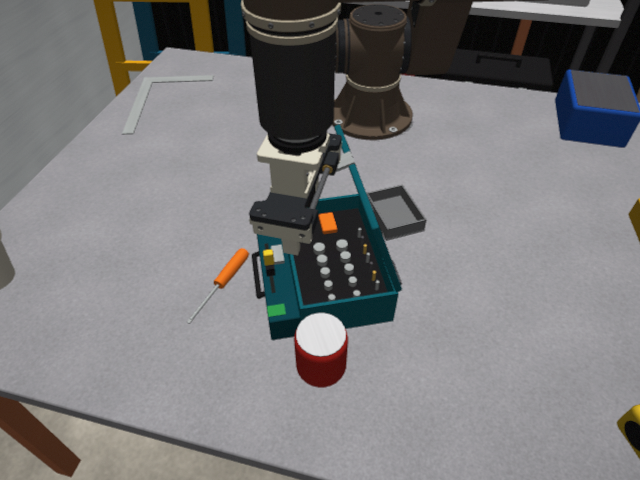

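View pics/a_side.png

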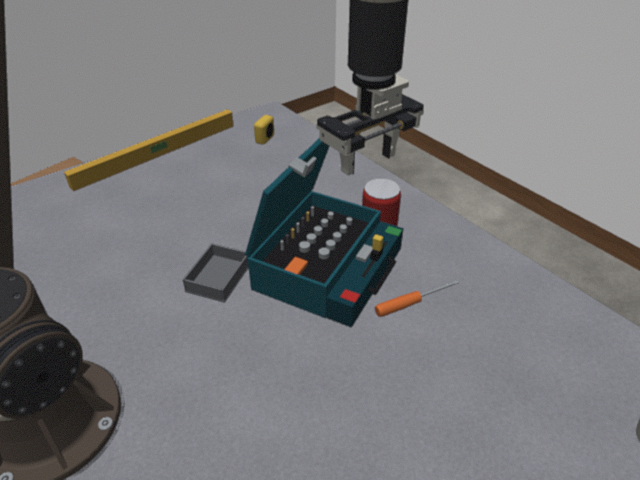

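View pics/a_wrist.png

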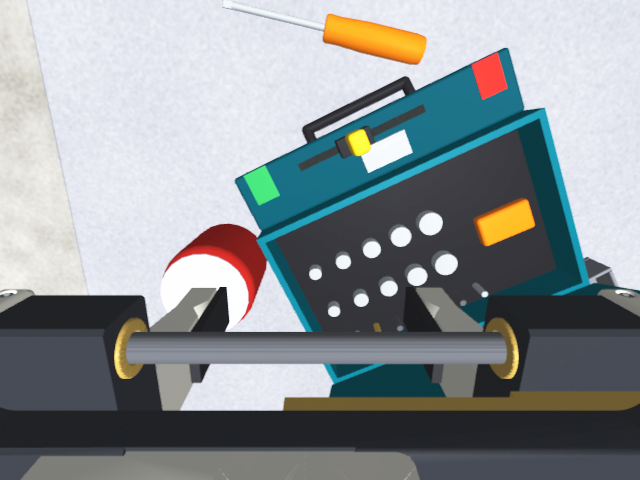

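```bash
cat >> h.py <<'E'
def ray(s,uv):
    uv=np.array(uv,float); K=s["mtx"]
    d=np.array([(uv[0]-K[0,2])/K[0,0],(uv[1]-K[1,2])/K[1,1],1.])
    return np.array(s["xyz"]),R.from_euler("xyz",s["attitude"],degrees=True).as_matrix()@d
def onz(s,uv,z):
    p,d=ray(s,uv); return p+d*(z-p[2])/d[2]
def dep(s,uv):
    p,d=ray(s,uv); return p+d*s["z_map"][int(round(uv[1])),int(round(uv[0]))]
def proj(s,P):
    M=R.from_euler("xyz",s["attitude"],degrees=True).as_matrix(); c=M.T@(np.array(P)-s["xyz"]); q=s["mtx"]@c; return q[:2]/q[2]
def blobs(s,lo,hi,amin=30):
    m=cv2.inRange(cv2.cvtColor(s["color"],cv2.COLOR_BGR2HSV),lo,hi)
    n,l,st,c=cv2.connectedComponentsWithStats(m)
    return [(c[i],st[i]) for i in range(1,n) if st[i][4]>=amin],m
COL=dict(green=((50,120,100),(75,255,255)),red=((0,160,110),(4,255,255)),yellow=((24,150,120),(34,255,255)))
E
python3 - <<'E'
from h import *
import pickle
D=pickle.load(open("a.pkl","rb"))
for n in D:
    s=D[n]
    for k,z in(("green",.0605),("red",.0605),("yellow",.1105)):
        for c,st in blobs(s,*COL[k],amin=15)[0]:
            print(n,k,c.round(1),st,"plane",onz(s,c,z).round(4),"depth",dep(s,c).round(4))
E
```

```text
scene green [275.8 309.9] [267 304  19  13 191] plane [ 0.7267 -0.0374  0.0605] depth [ 0.7275 -0.0371  0.0618]
scene red [321.7 352.5] [295 335  52  26 243] plane [0.7865 0.059  0.0605] depth [0.8067 0.0642 0.0974]
scene yellow [267.1 252. ] [263 249   9   7  47] plane [ 0.6454 -0.0761  0.1105] depth [ 0.6457 -0.0759  0.1109]
side green [392.8 230.5] [385 226  16  10  90] plane [ 0.7256 -0.035   0.0605] depth [ 0.7252 -0.0354  0.061 ]
side red [379.  199.2] [364 192  35  12 113] plane [0.7799 0.0679 0.0605] depth [0.7449 0.033  0.0952]
side red [349.7 295.6] [341 290  18  12 126] plane [ 0.529  -0.1272  0.0605] depth [ 0.5276 -0.1287  0.0626]
wrist green [261.3 185. ] [244 166  35  39 782] plane [ 0.7237 -0.0377  0.0605] depth [ 0.7238 -0.0376  0.0599]
wrist red [489.2  75.8] [472  53  35  46 993] plane [ 0.5284 -0.1286  0.0605] depth [ 0.5284 -0.1286  0.0604]
wrist red [234.5 254.9] [ 166  225  100   93 2524] plane [0.7529 0.0297 0.0605] depth [0.7471 0.0215 0.0845]
wrist yellow [358. 142.] [346 129  24  27 466] plane [ 0.6425 -0.0761  0.1105] depth [ 0.6423 -0.0761  0.109 ]
```

```bash
cat >> h.py <<'E'
G=np.array([.7253,-.0367]);Rd=np.array([.5287,-.1279])
ey=(Rd-G)/np.linalg.norm(Rd-G); ex=np.array([ey[1],-ey[0]])
O=(G+Rd)/2+.098*ex
C=np.eye(3); C[:2,0]=ex; C[:2,1]=ey
O3=np.array([*O,0])
def tocase(P): return (np.asarray(P)-O3)@C
def toworld(P): return O3+C@np.asarray(P)
def cloud(s):
    v,u=np.nonzero(s["z_map"]>0); z=s["z_map"][v,u]; K=s["mtx"]
    c=np.c_[(u-K[0,2])/K[0,0]*z,(v-K[1,2])/K[1,1]*z,z]
    M=R.from_euler("xyz",s["attitude"],degrees=True).as_matrix()
    return c@M.T+s["xyz"],u,v
E
python3 - <<'E'
from h import *
import pickle
D=pickle.load(open("a.pkl","rb"))
print("origin",O,"yaw",np.degrees(np.arctan2(ex[1],ex[0])))
print("grip case",tocase([.6435,-.0761,.1105]))
for n in("side","scene"):
    P,u,v=cloud(D[n]); hsv=cv2.cvtColor(D[n]["color"],cv2.COLOR_BGR2HSV)[v,u]
    teal=(hsv[:,0]>85)&(hsv[:,0]<100)&(hsv[:,1]>120)
    Q=tocase(P); m=teal&(Q[:,2]>.11)&(Q[:,0]>-.02)&(abs(Q[:,1])<.125)
    q=Q[m]; print(n,m.sum(),q.min(0).round(3),q.max(0).round(3))
    if m.sum()>20:
        # line fit x-z
        a=np.cov(q[:,0],q[:,2]); w,V=np.linalg.eigh(a); d=V[:,1]; d*=np.sign(d[1]); print("angle",np.arctan2(d[1],-d[0]),w)
        k=q[:,2]>.2; print("top pts",q[k].mean(0), np.percentile(q[:,2],99.5))
    # box rim check
    r=teal&(abs(Q[:,2]-.085)<.004)&(abs(Q[:,0])<.15)&(abs(Q[:,1])<.16)
    print("rim", Q[r].min(0).round(3),Q[r].max(0).round(3))
s=D["wrist"];P,u,v=cloud(s);hsv=cv2.cvtColor(s["color"],cv2.COLOR_BGR2HSV)[v,u];Q=tocase(P)
teal=(hsv[:,0]>85)&(hsv[:,0]<105)&(hsv[:,1]>120)
l=teal&(abs(Q[:,2]-.06)<.003)&(Q[:,0]<-.04); print("ledge",np.percentile(Q[l],[.5,99.5],axis=0).round(4))
s=D["scene"];P,u,v=cloud(s);Q=tocase(P)
m=(abs(Q[:,2]-.1)<.004)&(Q[:,1]<-.13)&(Q[:,1]>-.3)&(abs(Q[:,0])<.15);print("tin top",Q[m].min(0).round(3),Q[m].max(0).round(3))
E
```

```text
origin [0.58576032 0.00660044] yaw 114.8859282738393
grip case [-0.0993191  -0.01757697  0.1105    ]
side 1851 [ 0.049 -0.119  0.11 ] [0.1   0.125 0.262]
angle 1.2666269267601913 [3.07766927e-06 2.46542351e-03]
top pts [0.05765331 0.03429686 0.23824157] 0.26092800209746503
rim [-0.06  -0.133  0.081] [0.113 0.133 0.089]
scene 589 [ 0.027 -0.124  0.251] [0.06  0.125 0.335]
angle 1.2470593605759408 [9.53827560e-06 6.80043921e-05]
top pts [ 0.05388508 -0.02755605  0.25720866] 0.33319550364274186
rim [-0.06  -0.133  0.081] [0.108 0.131 0.087]
ledge [[-0.1133 -0.1262  0.0571]
 [-0.0588  0.1285  0.062 ]]
tin top [-0.074 -0.232  0.096] [ 0.113 -0.131  0.104]
```

Call:
send_rows([
  [0.7,[-0.031,-0.076,0],[0,0,0.0173]],
  [0.7,[-0.031,-0.076,0],[0,0,0.0173]],
  [0.7,[-0.031,-0.076,0],[0,0,0.0173]],
  [0.7,[-0.031,-0.076,0],[0,0,0.0173]],
  [0.7,[0,0,0],[0,0,0]],
  [0.7,[0,0,0],[0,0,0]],
])

```text
clock: 0.75
tool_pos: [0.6414, -0.0778, 0.2232]
orientation: [179.9, -0.3, -154.1]
force: [0.2, -0.2, -0.1]
opening: 0.0451
```

Call:
send_rows([
  [0.7,[0,0,0],[0,0,-0.0025]],
  [0.7,[0,0,0],[0,0,0]],
  [0.7,[0,0,0],[0,0,0]],
])

```text
clock: 1.05
tool_pos: [0.6419, -0.0765, 0.2227]
orientation: [179.9, -0.3, -155.2]
force: [1.0, -0.5, 0.6]
opening: 0.0272
```

Run:
```python
from h import *
s=snapshot("wrist"); cv2.imwrite("pics/b_wrist.png",s["color"])
for c,st in blobs(s,*COL["yellow"],amin=15)[0]: print(c,st,onz(s,c,.1105))
for k in("green","red"):
    for c,st in blobs(s,*COL[k],amin=15)[0]: print(k,c,st,onz(s,c,.0605))
o=sensors.get_obs();print(o["tool_pos"],o["orientation"],o["opening"])
```

```text
[314.7587007  236.58468677] [307 223  17  28 431] [ 0.64299448 -0.07950266  0.1105    ]
green [217.68543956 225.91346154] [205 211  26  31 728] [ 0.72388566 -0.03813531  0.0605    ]
red [447.04397163 224.8964539 ] [435 210  26  31 705] [ 0.52866417 -0.12874096  0.0605    ]
red [160.52528228 271.50613648] [  86  247  113   48 2037] [0.75871935 0.02817254 0.0605    ]
[ 0.64186062 -0.07647341  0.22273713] [ 179.91836932   -0.33308243 -155.22336382] 0.026715339967869713
```

View pics/b_wrist.png

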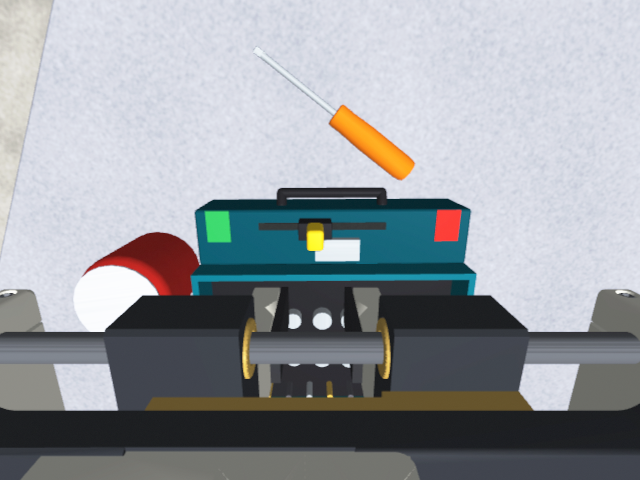

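Call:
send_rows([
  [0.7,[0.006,0.003,-0.12],[0,0,0]],
  [0.7,[0,0,-0.12],[0,0,0]],
  [0.7,[0,0,-0.12],[0,0,0]],
  [0.7,[0,0,-0.06],[0,0,0]],
  [0.7,[0,0,0],[0,0,0]],
  [0.7,[0,0,0],[0,0,0]],
])

```text
clock: 1.7
tool_pos: [0.645, -0.0736, 0.116]
orientation: [-180.0, -0.1, -155.1]
force: [0.7, 0.7, -0.0]
opening: 0.0262
```

Call:
send_rows([
  [0.7,[-0.006,-0.009,-0.05],[0,0,0]],
  [0.7,[0,0,-0.05],[0,0,0]],
  [0.7,[0,0,0],[0,0,0]],
  [0.7,[0,0,0],[0,0,0]],
])

```text
clock: 2.1
tool_pos: [0.645, -0.0757, 0.0916]
orientation: [-179.9, 0.1, -155.1]
force: [0.2, -0.4, 0.9]
opening: 0.0258
```

Run:
```python
from h import *
o=sensors.get_obs();print(o["tool_pos"],o["force"],tocase(o["tool_pos"]))
ims=[]
for n in("side","scene"):
    s=snapshot(n)["color"]; c=s[170:330,270:430] if n=="side" else s[180:340,200:360]
    ims.append(cv2.resize(c,(400,400)))
cv2.imwrite("pics/c.png",np.hstack(ims))
```

```text
[ 0.64504066 -0.07569508  0.09164525] [ 0.21935314 -0.3567287   0.92240989] [-0.09960011 -0.01914498  0.09164525]
```

View pics/c.png

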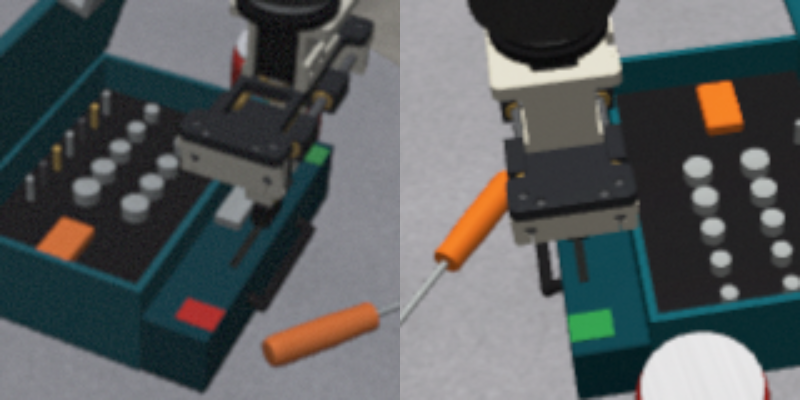

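Call:
send_rows([
  [0.7,[0.018,0.0084,0],[0,0,0]],
  [0.7,[0.018,0.0084,0],[0,0,0]],
  [0.7,[0.018,0.0084,0],[0,0,0]],
  [0.7,[0.018,0.0084,0],[0,0,0]],
])

```text
clock: 2.6
tool_pos: [0.6623, -0.0676, 0.0921]
orientation: [-179.9, -0.1, -155.2]
force: [-1.5, -1.1, 0.0]
opening: 0.0261
```

```bash
cat > st.py <<'E'
from h import *
o=sensors.get_obs();print(o["clock"],o["tool_pos"].round(4),"F case",(o["force"]@C).round(2),"case",tocase(o["tool_pos"]).round(4),o["orientation"].round(1),o["opening"].round(4))
E
python3 st.py
```

```text
Traceback (most recent call last):
  File "st.py", line 2, in <module>
    o=sensors.get_obs();print(o["clock"],o["tool_pos"].round(4),"F case",(o["force"]@C).round(2),"case",tocase(o["tool_pos"]).round(4),o["orientation"].round(1),o["opening"].round(4))
                                                                                                                                                                 ^^^^^^^^^^^^^^^^^^
AttributeError: 'float' object has no attribute 'round'
```

Call:
send_rows([
  [0.7,[0.012,0.0056,0],[0,0,0]],
  [0.7,[0.012,0.0056,0],[0,0,0]],
  [0.7,[0.008,0.004,0],[0,0,0]],
])

```text
clock: 2.9
tool_pos: [0.6648, -0.0664, 0.0919]
orientation: [180.0, -0.9, -155.2]
force: [-8.7, -4.4, 4.5]
opening: 0.0269
```

```bash
sed -i 's/o\["opening"\].round(4)/round(o["opening"],4)/' st.py; python3 st.py
```

```text
2.9 [ 0.6648 -0.0664  0.0919] F case [-0.32  9.69  4.53] case [-0.0995 -0.041   0.0919] [ 180.    -0.9 -155.2] 0.0269
```

Call:
send_rows([
  [0.7,[0,0,0],[0,0,0]],
  [0.7,[-0.012,-0.0056,0],[0,0,0]],
  [0.7,[0,0,0.12],[0,0,0]],
  [0.7,[0,0,0.18],[0,0,0]],
  [0.7,[0,0,0.18],[0,0,0]],
  [0.7,[0,0,0.18],[0,0,0]],
  [0.7,[0,0,0.18],[0,0,0]],
  [0.7,[0,0,0.18],[0,0,0]],
  [0.7,[0,0,0],[0,0,0]],
  [0.7,[0,0,0],[0,0,0]],
])

```text
clock: 3.9
tool_pos: [0.6645, -0.0656, 0.3593]
orientation: [-179.9, -0.2, -155.1]
force: [-0.1, -0.1, -1.3]
opening: 0.0263
```

```bash
python3 st.py
python3 - <<'E'
from h import *
for n in("wrist","scene","side"):
    s=snapshot(n)
    if n=="wrist": cv2.imwrite("pics/d_wrist.png",s["color"])
    for c,st in blobs(s,*COL["yellow"],amin=15)[0]: print(n,c,st,tocase(onz(s,c,.1105)).round(4))
E
```

```text
3.9 [ 0.6645 -0.0656  0.3593] F case [-0.09  0.12 -1.31] case [-0.0987 -0.0411  0.3593] [-179.9   -0.2 -155.1] 0.0263
wrist [321.11170213 206.44148936] [316 198  12  18 188] [-0.1005 -0.0338  0.1105]
scene [268.4893617  259.76595745] [264 257  10   7  47] [-0.0998 -0.0376  0.1105]
```

View pics/d_wrist.png

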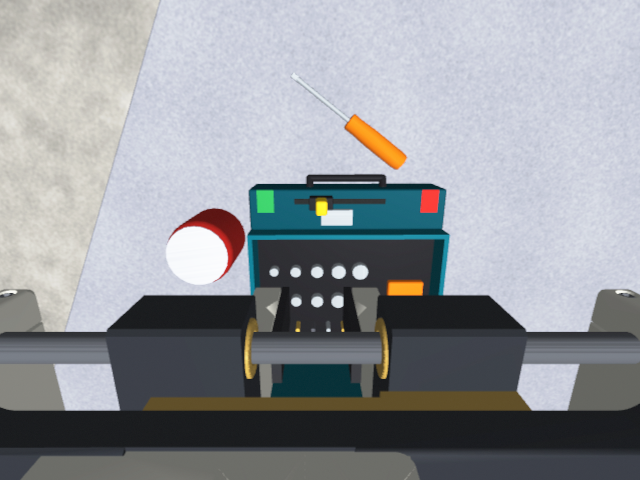

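Call:
send_rows([
  [1,[-0.08,0.109,0],[0,0,0]],
  [1,[-0.08,0.109,0],[0,0,0]],
  [1,[-0.08,0.109,0],[0,0,0]],
  [1,[-0.08,0.109,0],[0,0,0]],
  [1,[-0.08,0.109,0],[0,0,0]],
  [1,[-0.08,0.109,0],[0,0,0]],
  [1,[0,0,0],[0,0,0]],
  [1,[0,0,0],[0,0,0]],
])

```text
clock: 4.85
tool_pos: [0.5367, 0.102, 0.3444]
orientation: [180.0, -1.4, -155.2]
force: [0.5, -0.3, 0.1]
opening: 0.0005
```

```bash
python3 st.py; python3 -c "
from h import *
cv2.imwrite('pics/e.png',snapshot('side')['color'])"
```

```text
4.85 [0.5367 0.102  0.3444] F case [-0.5  -0.29  0.09] case [0.1072 0.0043 0.3444] [ 180.    -1.4 -155.2] 0.0005
```

View pics/e.png

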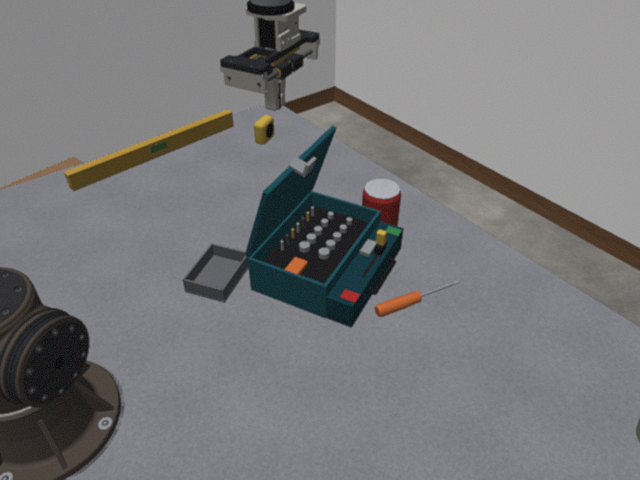

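Call:
send_rows([
  [1,[0,0,-0.1],[0,0,0]],
  [1,[0,0,-0.1],[0,0,0]],
  [1,[0,0,-0.1],[0,0,0]],
  [1,[0,0,-0.08],[0,0,0]],
  [1,[0,0,0],[0,0,0]],
  [1,[0,0,0],[0,0,0]],
])

```text
clock: 5.5
tool_pos: [0.5391, 0.0973, 0.2437]
orientation: [-180.0, -1.6, -155.6]
force: [0.5, 0.3, 0.2]
opening: 0.0005
```

```bash
python3 st.py
cat > plan.py <<'E'
from h import *
# waypoints of TCP in case x,z along arc: corner (-w) on outer face at radius s
w=.010
def tcp(th,s=.160):
    return np.array([.110-s*np.cos(th)+.006*np.sin(th)+w, .091+s*np.sin(th)+.006*np.cos(th)])
p=None
for th in np.arange(1.265,-.05,-.1):
    q=tcp(th); 
    if p is not None:
        d=C@np.array([q[0]-p[0],0,q[1]-p[1]]); print(round(th,3),q.round(4),"d units",(d/.25).round(3))
    else: print(th,q.round(4))
    p=q
E
python3 plan.py
```

```text
5.5 [0.5391 0.0973 0.2437] F case [ 0.07 -0.57  0.22] case [0.1019 0.0042 0.2437] [-180.    -1.6 -155.6] 0.0005
1.265 [0.0776 0.2454]
1.165 [0.0624 0.2404] d units [ 0.026 -0.055 -0.02 ]
1.065 [0.0477 0.2339] d units [ 0.025 -0.053 -0.026]
0.965 [0.0338 0.2259] d units [ 0.023 -0.05  -0.032]
0.865 [0.0208 0.2167] d units [ 0.022 -0.047 -0.037]
0.765 [0.0087 0.2061] d units [ 0.02  -0.044 -0.042]
0.665 [-0.0022  0.1945] d units [ 0.018 -0.04  -0.047]
0.565 [-0.0119  0.1817] d units [ 0.016 -0.035 -0.051]
0.465 [-0.0203  0.1681] d units [ 0.014 -0.03  -0.054]
0.365 [-0.0273  0.1537] d units [ 0.012 -0.025 -0.058]
0.265 [-0.0328  0.1387] d units [ 0.009 -0.02  -0.06 ]
0.165 [-0.0368  0.1232] d units [ 0.007 -0.015 -0.062]
0.065 [-0.0393  0.1074] d units [ 0.004 -0.009 -0.063]
-0.035 [-0.0401  0.0914] d units [ 0.001 -0.003 -0.064]
```

Call:
send_rows([
  [1,[0.018,-0.04,0],[0,0,0]],
  [1,[0.018,-0.04,0],[0,0,0]],
  [1,[0.013,-0.027,-0.01],[0,0,0]],
  [1,[0.013,-0.027,-0.01],[0,0,0]],
  [1,[0.013,-0.027,-0.013],[0,0,0]],
  [1,[0.013,-0.027,-0.013],[0,0,0]],
])

```text
clock: 6.1
tool_pos: [0.5637, 0.0476, 0.2346]
orientation: [179.9, -1.3, -155.6]
force: [-2.9, 2.8, -0.9]
opening: 0.0001
```

```bash
python3 st.py
```

```text
6.1 [0.5637 0.0476 0.2346] F case [ 3.77  1.44 -0.95] case [0.0465 0.0028 0.2346] [ 179.9   -1.3 -155.6] 0.0001
```

Call:
send_rows([
  [1,[0.012,-0.025,-0.016],[0,0,0]],
  [1,[0.012,-0.025,-0.016],[0,0,0]],
  [1,[0.011,-0.024,-0.018],[0,0,0]],
  [1,[0.011,-0.024,-0.018],[0,0,0]],
  [1,[0.01,-0.022,-0.021],[0,0,0]],
  [1,[0.01,-0.022,-0.021],[0,0,0]],
])

```text
clock: 6.7
tool_pos: [0.5818, 0.0088, 0.2046]
orientation: [179.9, -1.3, -155.6]
force: [-0.9, 2.6, -0.3]
opening: 0.0003
```

```bash
python3 st.py
```

```text
6.7 [0.5818 0.0088 0.2046] F case [ 2.75 -0.24 -0.25] case [0.0037 0.0027 0.2046] [ 179.9   -1.3 -155.6] 0.0003
```

```bash
python3 -c "
from h import *
s=snapshot('side');sc=snapshot('scene')
P,u,v=cloud(s); hsv=cv2.cvtColor(s['color'],cv2.COLOR_BGR2HSV)[v,u]
Q=tocase(P); m=(hsv[:,0]>85)&(hsv[:,0]<100)&(hsv[:,1]>120)&(Q[:,2]>.11)&(Q[:,0]>-.1)&(abs(Q[:,1])<.125)
q=Q[m];w,V=np.linalg.eigh(np.cov(q[:,0],q[:,2]));d=V[:,1]*np.sign(V[1,1]);print(m.sum(),np.arctan2(d[1],-d[0]),w)
cv2.imwrite('pics/f.png',cv2.resize(np.hstack([s['color'][60:360,200:500],sc['color'][80:380,170:470]]),(800,400)))"
```

```text
1689 0.7175988074253009 [1.84082583e-05 2.71657628e-03]
```

View pics/f.png

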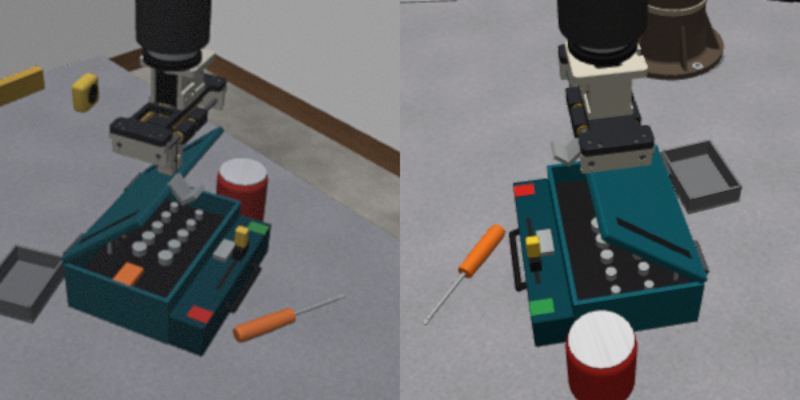

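Call:
send_rows([
  [1,[0.008,-0.017,-0.024],[0,0,0]],
  [1,[0.008,-0.017,-0.024],[0,0,0]],
  [1,[0.008,-0.016,-0.026],[0,0,0]],
  [1,[0.007,-0.015,-0.026],[0,0,0]],
  [1,[0.006,-0.013,-0.027],[0,0,0]],
  [1,[0.006,-0.012,-0.028],[0,0,0]],
])

```text
clock: 7.4
tool_pos: [0.5941, -0.017, 0.1644]
orientation: [-179.9, -1.3, -155.6]
force: [-1.3, -0.8, 1.8]
opening: 0.0004
```

```bash
python3 st.py
```

```text
7.4 [ 0.5941 -0.017   0.1644] F case [-0.24  1.49  1.84] case [-0.0249  0.0023  0.1644] [-179.9   -1.3 -155.6] 0.0004
```

Call:
send_rows([
  [1,[0.005,-0.01,-0.029],[0,0,0]],
  [1,[0.005,-0.01,-0.029],[0,0,0]],
  [1,[0.004,-0.009,-0.03],[0,0,0]],
  [1,[0.004,-0.008,-0.03],[0,0,0]],
  [1,[0.003,-0.007,-0.031],[0,0,0]],
  [1,[0.002,-0.005,-0.031],[0,0,0]],
])

```text
clock: 8.0
tool_pos: [0.6008, -0.0307, 0.1151]
orientation: [-179.9, -1.3, -155.6]
force: [0.6, -0.2, 2.5]
opening: 0.0004
```

```bash
python3 st.py
```

```text
8.0 [ 0.6008 -0.0307  0.1151] F case [-0.41 -0.44  2.49] case [-0.0402  0.0021  0.1151] [-179.9   -1.3 -155.6] 0.0004
```

Near shut (about 18 mm to go). Press down in small steps.

Call:
send_rows([
  [1,[0,0,-0.025],[0,0,0]],
  [1,[0,0,-0.025],[0,0,0]],
  [1,[0,0,-0.016],[0,0,0]],
  [1,[0,0,-0.012],[0,0,0]],
])

```text
clock: 8.4
tool_pos: [0.6011, -0.031, 0.0968]
orientation: [-179.8, -1.3, -155.5]
force: [-18.8, 5.8, 49.1]
opening: 0.0002
```

```bash
python3 st.py
```

```text
8.4 [ 0.6011 -0.031   0.0968] F case [13.2  14.64 49.1 ] case [-0.0406  0.0019  0.0968] [-179.8   -1.3 -155.5] 0.0002
```

Call:
send_rows([
  [1,[0,0,0],[0,0,0]],
  [1,[0,0,0.02],[0,0,0]],
  [0.7,[0,0,0.1],[0,0,0]],
  [0.7,[0,0,0.16],[0,0,0]],
  [0.7,[0,0,0.16],[0,0,0]],
  [0.7,[0.01,-0.04,0.1],[0,0,0]],
  [0.7,[0.03,-0.05,0],[0,0,0]],
  [0.7,[0.03,-0.05,0],[0,0,0]],
  [0.7,[0,0,0],[0,0,0]],
  [0.7,[0,0,0],[0,0,0]],
])

```text
clock: 9.4
tool_pos: [0.6169, -0.0661, 0.2353]
orientation: [-180.0, -1.5, -155.4]
force: [-0.3, 0.6, -0.1]
opening: 0.0265
```

```bash
python3 st.py
python3 - <<'E'
from h import *
for n in("wrist","scene","side"):
    s=snapshot(n); cv2.imwrite(f"pics/g_{n}.png",s["color"])
    for c,st in blobs(s,*COL["yellow"],amin=15)[0]: print(n,c,st,tocase(onz(s,c,.1105)).round(4))
    P,u,v=cloud(s); hsv=cv2.cvtColor(s['color'],cv2.COLOR_BGR2HSV)[v,u]
    Q=tocase(P); m=(hsv[:,0]>85)&(hsv[:,0]<105)&(hsv[:,1]>120)&(Q[:,2]>.09)&(Q[:,2]<.12)&(Q[:,0]>-.06)&(Q[:,0]<.1)&(abs(Q[:,1])<.12)
    if m.sum()>50:
        q=Q[m]; print(n,m.sum(),"z=a*x+b",np.polyfit(q[:,0],q[:,2],1).round(4))
E
```

```text
9.4 [ 0.6169 -0.0661  0.2353] F case [ 0.65  0.05 -0.08] case [-0.079   0.0023  0.2353] [-180.    -1.5 -155.4] 0.0265
wrist [268.54090909 211.27954545] [259 199  20  26 440] [-0.1008 -0.0325  0.1105]
wrist 14531 z=a*x+b [-0.      0.0959]
scene [268.44444444 259.64444444] [264 257  10   7  45] [-0.0998 -0.0373  0.1105]
scene 7811 z=a*x+b [0.0002 0.0959]
side 5487 z=a*x+b [0.    0.098]
```

View pics/g_wrist.png

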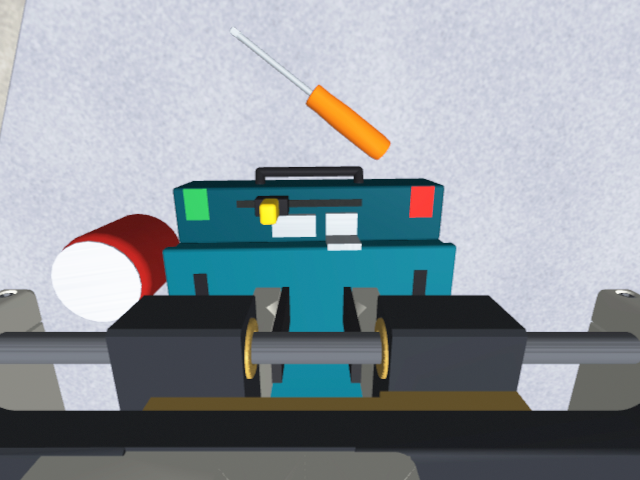

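Call:
send_rows([
  [0.7,[0.057,-0.003,0],[0,0,0]],
  [0.7,[0.057,-0.003,0],[0,0,0]],
  [0.7,[0.057,-0.003,0],[0,0.002,0]],
  [0.7,[0,0,-0.1],[0,0.002,0]],
  [0.7,[0,0,-0.1],[0,0,0]],
  [0.7,[0,0,-0.1],[0,0,0]],
  [0.7,[0,0,0],[0,0,0]],
  [0.7,[0,0,0],[0,0,0]],
])

```text
clock: 10.35
tool_pos: [0.6597, -0.0653, 0.1562]
orientation: [179.4, -3.0, -155.2]
force: [0.1, 0.5, 0.9]
opening: 0.0266
```

```bash
python3 st.py
```

```text
10.35 [ 0.6597 -0.0653  0.1562] F case [ 0.41 -0.31  0.89] case [-0.0964 -0.0368  0.1562] [ 179.4   -3.  -155.2] 0.0266
```

Call:
send_rows([
  [0.7,[0,-0.011,0],[0,-0.004,0]],
  [0.7,[0,0,0],[0,-0.004,0]],
  [0.7,[0,0,-0.08],[0,0,0]],
  [0.7,[0,0,0],[0,0,0]],
])

```text
clock: 10.75
tool_pos: [0.6622, -0.0674, 0.1418]
orientation: [-179.2, 0.0, -155.1]
force: [-0.6, -1.0, -1.8]
opening: 0.0265
```

```bash
python3 st.py
```

```text
10.75 [ 0.6622 -0.0674  0.1418] F case [-0.6   0.98 -1.84] case [-0.0993 -0.0382  0.1418] [-179.2    0.  -155.1] 0.0265
```

Call:
send_rows([
  [0.7,[-0.01,-0.004,0],[0,0,0]],
  [0.7,[0,0,-0.07],[0,0,0]],
  [0.7,[0,0,-0.07],[0,0,0]],
  [0.7,[0,0,-0.05],[0,0,0]],
  [0.7,[0,0,0],[0,0,0]],
  [0.7,[0,0,0],[0,0,0]],
])

```text
clock: 11.35
tool_pos: [0.664, -0.0682, 0.1026]
orientation: [-178.9, 0.6, -155.0]
force: [0.3, -0.1, 1.1]
opening: 0.0263
```

```bash
python3 st.py
```

```text
11.35 [ 0.664  -0.0682  0.1026] F case [-0.2  -0.2   1.11] case [-0.1008 -0.0395  0.1026] [-178.9    0.6 -155. ] 0.0263
```

Call:
send_rows([
  [0.7,[-0.016,0.001,0],[0,0,0]],
  [0.7,[0,0,-0.04],[0,0,0]],
  [0.7,[0,0,0],[0,0,0]],
])

```text
clock: 11.65
tool_pos: [0.6607, -0.0679, 0.0941]
orientation: [-178.9, 0.8, -155.0]
force: [0.0, -1.1, -0.3]
opening: 0.0265
```

```bash
python3 st.py
```

```text
11.65 [ 0.6607 -0.0679  0.0941] F case [-1.02  0.47 -0.28] case [-0.0991 -0.0366  0.0941] [-178.9    0.8 -155. ] 0.0265
```

Call:
send_rows([
  [0.7,[-0.018,-0.0084,0],[0,0,0]],
  [0.7,[-0.018,-0.0084,0],[0,0,0]],
  [0.7,[-0.018,-0.0084,0],[0,0,0]],
  [0.7,[-0.018,-0.0084,0],[0,0,0]],
  [0.7,[-0.018,-0.0084,0],[0,0,0]],
  [0.7,[-0.018,-0.0084,0],[0,0,0]],
])

```text
clock: 12.25
tool_pos: [0.6337, -0.0805, 0.0946]
orientation: [-178.8, 1.0, -154.9]
force: [2.5, 1.4, -1.9]
opening: 0.0264
```

```bash
python3 st.py
```

```text
12.25 [ 0.6337 -0.0805  0.0946] F case [ 0.26 -2.83 -1.88] case [-0.0992 -0.0068  0.0946] [-178.8    1.  -154.9] 0.0264
```

Moving with friction-level force; grip at about y -13. Continue.

Call:
send_rows([
  [0.7,[-0.018,-0.0084,0],[0,0,0]],
  [0.7,[-0.018,-0.0084,0],[0,0,0]],
  [0.7,[-0.018,-0.0084,0],[0,0,0]],
  [0.7,[-0.018,-0.0084,0],[0,0,0]],
])

```text
clock: 12.65
tool_pos: [0.6142, -0.0896, 0.0948]
orientation: [-178.8, 1.0, -154.9]
force: [2.7, 1.0, -2.8]
opening: 0.0264
```

```bash
python3 st.py
```

```text
12.65 [ 0.6142 -0.0896  0.0948] F case [-0.22 -2.83 -2.82] case [-0.0993  0.0147  0.0948] [-178.8    1.  -154.9] 0.0264
```

Call:
send_rows([
  [0.7,[-0.012,-0.0056,0],[0,0,0]],
  [0.7,[-0.012,-0.0056,0],[0,0,0]],
  [0.7,[-0.012,-0.0056,0],[0,0,0]],
])

```text
clock: 12.95
tool_pos: [0.607, -0.0931, 0.095]
orientation: [-178.8, 1.4, -154.9]
force: [16.1, 7.9, -14.4]
opening: 0.0263
```

```bash
python3 st.py
```

```text
12.95 [ 0.607  -0.0931  0.095 ] F case [  0.43 -17.96 -14.37] case [-0.0994  0.0227  0.095 ] [-178.8    1.4 -154.9] 0.0263
```

Call:
send_rows([
  [0.7,[0,0,0],[0,0,0]],
  [0.7,[0,0,0],[0,0,0]],
  [0.7,[0.016,0.0075,0],[0,0,0]],
  [0.7,[0,0,0],[0,0,0]],
])

```text
clock: 13.35
tool_pos: [0.611, -0.0912, 0.0952]
orientation: [-178.8, 1.4, -154.9]
force: [0.5, 0.6, 0.5]
opening: 0.0261
```

```bash
python3 st.py
```

```text
13.35 [ 0.611  -0.0912  0.0952] F case [ 0.36 -0.68  0.55] case [-0.0993  0.0182  0.0952] [-178.8    1.4 -154.9] 0.0261
```

Call:
send_rows([
  [0.7,[0,0,0.06],[0,0,0]],
  [0.7,[0,0,0.1],[0,0,0]],
  [0.7,[0,0,0.16],[0,0,0]],
  [0.7,[0,0,0.16],[0,0,0]],
  [0.7,[0,0.06,0.08],[0,0,0]],
  [0.7,[0,0.06,0],[0,0,0]],
  [0.7,[0,0,0],[0,0,0]],
  [0.7,[0,0,0],[0,0,0]],
])

```text
clock: 14.15
tool_pos: [0.6047, -0.0627, 0.2382]
orientation: [-178.9, 0.7, -155.1]
force: [-0.8, 0.4, -0.5]
opening: 0.0268
```

```bash
python3 st.py
python3 - <<'E'
from h import *
import pickle
A=pickle.load(open("a.pkl","rb"))
for n in("wrist","scene","side"):
    s=snapshot(n); cv2.imwrite(f"pics/h_{n}.png",s["color"])
    for c,st in blobs(s,*COL["yellow"],amin=15)[0]: print(n,c,st,tocase(onz(s,c,.1105)).round(4))
    P,u,v=cloud(s); hsv=cv2.cvtColor(s['color'],cv2.COLOR_BGR2HSV)[v,u]
    Q=tocase(P); m=(hsv[:,0]>85)&(hsv[:,0]<105)&(hsv[:,1]>120)&(Q[:,2]>.09)&(Q[:,2]<.12)&(Q[:,0]>-.06)&(Q[:,0]<.1)&(abs(Q[:,1])<.12)
    if m.sum()>50:
        q=Q[m]; print(n,m.sum(),"z=a*x+b",np.polyfit(q[:,0],q[:,2],1).round(4))
    if n!="wrist":
        for S in(A[n],s):
            for c,st in blobs(S,(7,170,120),(15,255,255),40)[0]: print(n,"orange",c.round(1),st[4])
            for c,st in blobs(S,*COL["red"],amin=60)[0]: print(n,"red",c.round(1),st[4])
E
```

```text
14.15 [ 0.6047 -0.0627  0.2382] F case [ 0.71  0.56 -0.47] case [-0.0709  0.012   0.2382] [-178.9    0.7 -155.1] 0.0268
wrist [322.25537634 203.59677419] [314 192  17  24 372] [-0.1003  0.0162  0.1105]
wrist 16148 z=a*x+b [-0.0001  0.0959]
scene [264.94736842 238.97368421] [261 237  10   6  38] [-0.1006  0.0128  0.1105]
scene 7807 z=a*x+b [0.0001 0.0959]
scene orange [327.3 221.5] 277
scene orange [231.7 266.3] 466
scene red [321.7 352.5] 243
scene orange [231.7 266.1] 449
scene red [262.7 222.2] 108
scene red [322. 352.] 206
side 5485 z=a*x+b [-0.     0.098]
side orange [296.1 264.7] 209
side orange [398.2 302.4] 429
side red [379.  199.2] 113
side red [349.7 295.6] 126
side orange [398.2 302.4] 416
side red [378.1 199.2] 103
side red [349.7 295.5] 131
```

View pics/h_wrist.png

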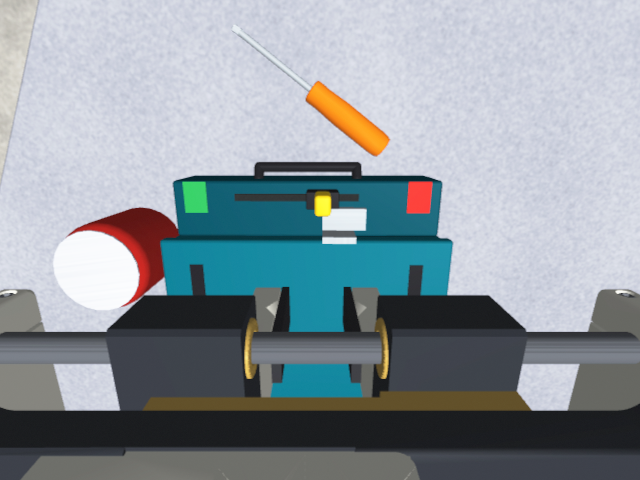

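View pics/h_side.png

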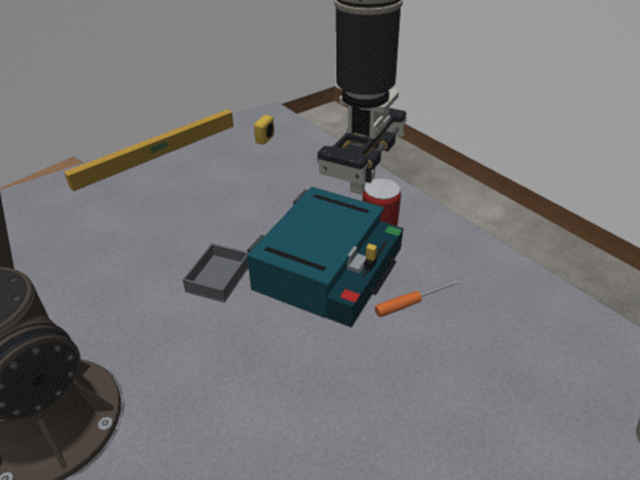

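```bash
python3 -c "
from h import *
print(order.close_job())"
```

```text
the job is handed in; nothing more can be done
None
```

The case is locked and the job is handed in, at about 14.2 s of the 64 s allowed; no verdict was reported.

What I did, in order:
1. **Unlock:** I set the fingers around the grip and pushed it back to the green stop. It met a firm stop at about 10 N.
2. **Lid:** I pushed the lid shut from its outer face with the closed fingers. It bottomed out with the fingertips at 0.097 m. That last press peaked at 49 N at the wrist, through the fingertips.
3. **Lock:** I pushed the grip across to the red stop, where it met a firm stop at 18 N, then lifted clear.

What the last checks showed:
- **Lid:** It is level in all three cameras, with slope within 0.0002.
- **Grip:** It moved 49–50 mm from the unlocked stop by the wrist and scene cameras. The two disagreed by about 3–5 mm on its absolute position (y 16.2 against 12.8 mm, expected 15). Their average and the travel both fit the locked stop. The side camera gave no reading for the grip.
- **Loose items:** The screwdriver and the tin are within about 1 pixel of where they began. I only checked the tray by eye in the side view, and it looked unmoved.
- **Robot:** The arm is clear of everything.

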